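Push the used-up refill bottle through the bin's swing flap

TASK

The small refill bottle on the glass shelf is used up: push it right down through the sprung flap on top of the bin so that it ends up inside, and let the flap close again behind it. Leave the dispenser bottle and the cup standing where they are on the shelf.

Things in the scene. Friction and masses are not known exactly. Their poses are not given: they have to be found in the camera images.
- refill: The used-up refill: a small plain white plastic bottle standing upright on the glass shelf, a cylinder 42 mm in diameter up to 78 mm, then a low flat cap 32 mm in diameter; 90 mm tall, about 80 g. Origin: centre of its underside; z along its axis, up. Round, so its yaw does not matter. Shelf: 130 x 400 mm, top 80 mm up, long side left-right within 12 degrees, on one side of the robot, the bin on the other.
- flap: Steel flap in the flat top of a fixed white bin: 80 x 148 x 4 mm. Origin: middle of its hinge, 1 mm below the bin's top (180 mm up), on the edge away from the robot. When shut: x from free edge to hinge, y along it, z up; flap middle x=-42 mm. Mouth 84 x 152 mm round it; bin inside x=-206 to 24, y=-95 to 95 mm. Free edge opens down, up to 80 deg; a spring shuts it (1 N at its middle, 2 N wide open).
- dispenser: Bystander: white dispenser bottle with a press-button head and short spout, 62 mm in diameter, 146 mm tall, standing on the shelf. Origin: centre of its underside, z up. The three things on the shelf stand in a row about 130 mm apart, in any order.
- cup: Bystander: ochre ceramic cup without handle, rim 72 mm in diameter, 85 mm tall, open end up, standing on the shelf. Origin: centre of its underside, z up.
There are look-alikes about, which are no part of the job. What is shaped like the refill but black or brown is not meant.

How it is judged:
By the outcome, as a careful person would: the job done as asked, in the order asked, and still so for the second after the job is handed in, with the robot touching nothing.
It also fails if it takes over 45 s, if anything falls off the work surface, if the arm or the gripper's body presses on something with over 40 N, if the wrist force passes 120 N, or if a joint passes its speed limit or range.

ROBOT

A 6-joint arm with a two-finger parallel gripper is mounted at the origin on the work surface. World frame = base frame: x ahead of the robot, y to its left, z up, the work surface at z = 0. Lengths are in m, angles in rad, forces in N, time in s.
With the tool pointing down it reaches from about 0.375 to 0.975 m from the base axis. Payload 3.8 kg.
Tool frame: the origin (TCP) lies at the very end of the fingers, on their centre line; the grasp point (between the pads) lies 19 mm behind it; z points along the fingers, y is the line along which they close (so a half turn about z gives the same grasp; the last joint's range is limited). The gripper opens to 88 mm and grips with 3 to 60 N. Pads are 18 mm wide; open, the fingers measure 123 mm over their backs; the gripper's body (75 mm by 187 mm) begins 45 mm behind the grasp point.
Start: joints at [-1.244, 0.264, 1.604, -0, 1.274, -0.037], TCP at [0.24, -0.631, 0.239] pointing down, gripper open.
Joint ranges: [-2.63, 2.63], [-0.94, 2.18], [0.31, 2.57], [-1.31, 4.45], [0, 2.66], [-2.55, 2.55]. Speed limits (rad/s): [2.57, 2.57, 3.14, 3.14, 3.14, 3.14].

INTERFACE

Orientations are given as a unit quaternion [w, x, y, z].
In Python, from rig import * gives the robot as it stands. The module is installed in compiled form; this text tells all that it offers.
- The arm moves only by the shell command python3 -m handwheel 'ROWS' [FORCE]. ROWS is JSON, a list that holds one entry, the list of rows, each a list of 5 numbers: the shift along the tool's x, y, z scaled (see below), then the turn about the tool's z scaled (see below), then the closure, from 0 (fully open) to 1 (shut). A call has 1 to 20 rows; each row is the pose to reach, as a shift and turn from the pose commanded when the call began, along the tool's axes at that moment; what a row does not reach only later rows make up. The controller multiplies each number of a shift by 0.15 m and each number of a turn by 60 degrees. A row lasts 1/10 s, in which the tool goes at most 50 mm and 8.59 degrees, less where a joint would pass 70% of its speed; a pose out of reach is approached as far as the arm can. A call with a number of a shift or a turn outside -1 to 1 is refused whole. A call with a gripper value outside its range is refused whole. The fingers move at their own pace and stop on an object; FORCE is the grip in N (left out, the last holds). Time passes only in rows, so rows that repeat a pose let the fingers close. It gives the time, the measured TCP pose, the force, the opening and the grip force at its end, in the units of the state.
- get_state(): the state, without advancing time (a new reading comes with each control period).
- get_image(name): name is "side" or "top"; returns (picture, depth): 420x560x3 uint8, red, green, blue; 420x560 float32, m along the optical axis (not along the pixel's ray), 0 where there is no reading.
- camera_model(name): a dict with "intrinsics" (3x3 intrinsics, pixels), "rvec" (rotation vector, rad) and "tvec" (3), from world to camera coordinates, as OpenCV has them. Camera axes: x right, y down, z forward; pixel columns grow to the right and rows downward; lengths in m; the calibration is good to about 2 mm. A picture is of the moment at which its call begins. camera_model takes no time and is no camera call.
- job_done(): hands the job in; it is judged then, once.
The state is a dict: "time_s": time; "joints": joint angles; "dq": joint speeds; "joint_efforts": joint torques, N m; "eef_pos": TCP position; "tcp_rot": TCP orientation; "ft_force": force on the tool from outside, world axes, zero at the start; "torque": the same for the moment, N m; "finger_gap": opening from 0.0 (shut) to 1.0 (fully open); "gripper_force": force on a finger pad.
Only numpy, scipy, OpenCV 4.12 (cv2) and the standard library are available. Lean on these libraries where they do the work, as an engineer would, in place of code of your own. Each camera call takes 0.05 s, during which the arm holds its last target. There are 200 camera calls.

## Working session

There is one attempt and no reset: what is moved stays moved. The work goes in short steps, Python scripts to look and compute and a shell command to move; the robot and the scene stay as the last step left them, time stands still between calls to the robot, and variables do not carry over. Pictures are saved under pics/ and viewed, at most 10 in all, crops included, and the job is handed in when it is done.

```bash
mkdir -p pics; cat > h.py <<'E'
from rig import *
import numpy as np, cv2
def cloud(name):
    im,d=get_image(name); m=camera_model(name)
    K=np.array(m["intrinsics"]);R=cv2.Rodrigues(np.array(m["rvec"],float))[0];t=np.array(m["tvec"],float).ravel()
    v,u=np.mgrid[:420,:560]
    P=np.stack([(u-K[0,2])/K[0,0]*d,(v-K[1,2])/K[1,1]*d,d],-1)
    W=(P-t)@R
    W[d==0]=np.nan
    return im,d,W
E
python3 - <<'E'
from h import *
for n in("top","side"):
    im,d,W=cloud(n); cv2.imwrite(f"pics/{n}0.png",im[...,::-1]); np.savez(f"{n}0.npz",im=im,d=d,W=W)
    m=camera_model(n);R=cv2.Rodrigues(np.array(m["rvec"]))[0];print(n,-R.T@np.ravel(m["tvec"]),R[2])
print(get_state())
E
```

```text
top [ 3.26597556e-01 -2.71710486e-04  1.26679875e+00] [ 0.17200318 -0.0091978  -0.98505345]
side [0.14610806 0.59493566 0.91802007] [ 0.35472681 -0.5629064  -0.74652882]
{'time_s': 0.1, 'joints': array([-1.24387668e+00,  2.64686334e-01,  1.60520339e+00, -1.55859537e-05,
        1.27370918e+00, -3.69016444e-02]), 'dq': array([-6.72756348e-06, -2.12387873e-03, -3.56235659e-03,  2.77092784e-05,
        1.50968512e-03, -3.85759573e-04]), 'joint_efforts': array([ 3.06320853e-04, -5.03622079e+01, -3.58071077e+01,  7.30382977e-02,
        2.33476254e-02, -6.02644513e-05]), 'eef_pos': array([ 0.23998744, -0.63022293,  0.23752515]), 'tcp_rot': array([-9.91521780e-04,  9.83498926e-01,  1.80911181e-01, -1.52324223e-04]), 'ft_force': array([-0.00874339, -0.34888754, -0.20990425]), 'torque': array([-0.00115947,  0.03201837, -0.08922197]), 'gripper_force': 0.0, 'finger_gap': 1.0005597375656823}
```

View pics/top0.png

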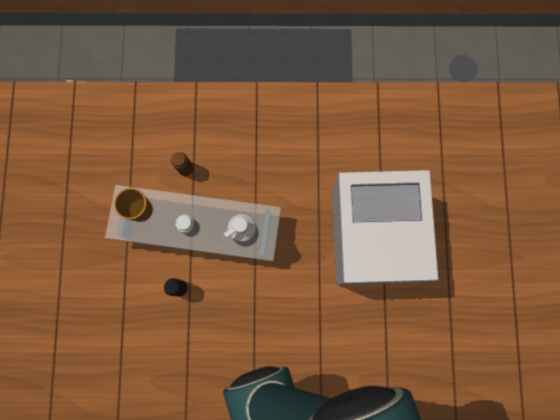

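View pics/side0.png

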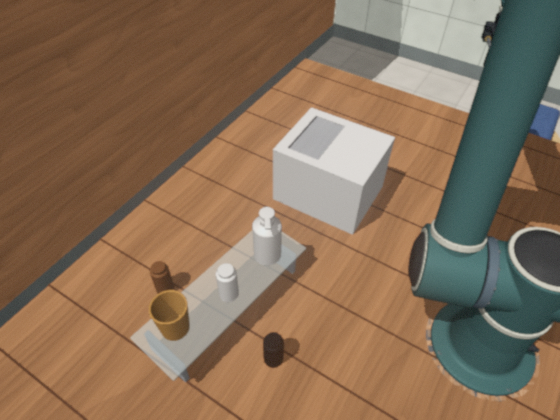

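The top view shows the cup at (131,205), the white refill at (185,224), the dispenser at (240,228) with its spout toward lower left, and the bin flap at (386,202). The brown bottle at (181,163) and the black one at (175,287) are look-alikes standing on the table. The side view agrees: refill at (228,283), dispenser at (267,240), cup at (171,315), flap at (316,137).

```bash
cat > meas.py <<'E'
from h import *
T=np.load("top0.npz");S=np.load("side0.npz")
def circ(W,c,r,lo,hi):
    k=(np.hypot(W[...,0]-c[0],W[...,1]-c[1])<r)&(W[...,2]>lo)&(W[...,2]<hi);return k
for n,p in(("cup",(131,205)),("refill",(185,222)),("disp",(242,222))):
    w=T["W"][p[1],p[0]];print(n,w)
    for nm,D in(("top",T),("side",S)):
        W=D["W"];k=circ(W,w,.06,.1,.25);q=W[k]
        k2=k&(W[...,2]>np.nanmax(q[:,2])-.006);q2=W[k2]
        (cx,cy),r=cv2.minEnclosingCircle(q2[:,:2].astype(np.float32))
        print(nm,len(q2),"zmax",q[:,2].max().round(4),"c",np.round([cx,cy,r],4))
# flap: bin top
W=T["W"];im=T["im"].astype(int)
top=(abs(W[...,2]-.18)<.012)&(W[...,1]<-.05)
g=im.mean(-1);vals=g[top];print("bin px",top.sum(),np.percentile(vals,[5,25,50,75]),np.nanmedian(W[...,2][top]))
m=camera_model("top")
K=np.array(m["intrinsics"]);R=cv2.Rodrigues(np.array(m["rvec"]))[0];t=np.ravel(m["tvec"])
def ray(p,z):
    d=R.T@np.linalg.inv(K)@np.array([p[0],p[1],1.]);c=-R.T@t;return c+d*(z-c[2])/d[2]
for nm,mask in(("bin",top),("flap",top&(g<(np.percentile(vals,75)+np.percentile(vals,8))/2))):
    mk=cv2.morphologyEx(mask.astype(np.uint8),cv2.MORPH_OPEN,np.ones((3,3)))
    c=max(cv2.findContours(mk,0,2)[0],key=cv2.contourArea)
    pts=np.array([ray(q,.18)[:2] for q in c[:,0]],np.float32)
    rc=cv2.minAreaRect(pts*1000);print(nm,rc,cv2.boxPoints(rc).round(0).tolist())
# shelf
sh=(abs(W[...,2]-.08)<.006)&(W[...,1]>0.03)
c=max(cv2.findContours(sh.astype(np.uint8),0,2)[0],key=cv2.contourArea)
print("shelf",cv2.minAreaRect(W[sh][:,:2].astype(np.float32)*1000))
E
python3 meas.py
```

```text
cup [0.5518489  0.36621335 0.08559247]
top 135 zmax 0.1686 c [0.542  0.3443 0.036 ]
side 264 zmax 0.1665 c [0.5392 0.3472 0.0364]
refill [0.49855464 0.22152126 0.16597467]
top 113 zmax 0.1739 c [0.4981 0.2233 0.0159]
side 176 zmax 0.1722 c [0.495  0.2262 0.0162]
disp [0.48863593 0.09139947 0.22854664]
top 155 zmax 0.2304 c [0.4797 0.1063 0.0261]
side 199 zmax 0.2279 c [0.4753 0.108  0.0273]
bin px 10099 [137.66666667 143.33333333 195.66666667 197.        ] 0.17942935502881371
bin ((489.8641662597656, -218.99656677246094), (240.33438110351562, 201.33189392089844), 1.5731532573699951) [[367.0, -122.0], [373.0, -323.0], [613.0, -316.0], [607.0, -115.0]]
flap ((540.4684448242188, -217.702392578125), (86.2518539428711, 152.35214233398438), 1.5983467102050781) [[495.0, -143.0], [499.0, -295.0], [586.0, -293.0], [581.0, -140.0]]
shelf ((494.13995361328125, 229.2845458984375), (413.6043701171875, 301.5469665527344), 58.7423210144043)
```

```bash
cat > to.py <<'E'
# usage: to.py x y z yaw_deg(of tool y axis)
import sys
from h import *
from scipy.spatial.transform import Rotation as Ro
def need(p,yaw):
    s=get_state();q=s["tcp_rot"];R=Ro.from_quat([q[1],q[2],q[3],q[0]]).as_matrix()
    d=R.T@(np.array(p)-s["eef_pos"])/.15
    a=np.degrees(np.arctan2(R[1,1],R[0,1]));e=(yaw-a+90)%180-90
    print("t",round(s["time_s"],2),"pos",s["eef_pos"].round(4),"yaw",a.round(1),"F",s["ft_force"].round(1),"gap",round(s["finger_gap"]*88,1),"q",s["joints"].round(2))
    print("units",d.round(3),"turn",round(-e/60,3))
if __name__=="__main__":
    v=list(map(float,sys.argv[1:]));need(v[:3],v[3])
E
python3 -m handwheel '[[[0.2,-0.25,-0.2,-0.1,0],[0.4,-0.5,-0.45,-0.3,0],[0.76,-1,-0.45,-0.5,0],[0.76,-1,-0.45,-0.65,0],[0.76,-1,-0.45,-0.8,0],[0.76,-1,-0.45,-0.9,0],[0.76,-1,-0.45,-0.98,0],[0.76,-1,-0.45,-0.98,0]]]' 30
python3 to.py 0.4965 0.2247 0.31 -10
```

```text
time_s: 0.9
eef_pos: [0.2933, -0.4496, 0.3059]
tcp_rot: [-0.0, 0.767, 0.641, 0.0]
ft_force: [-0.3, -0.2, 0.4]
finger_gap: 1.001
gripper_force: 0.0
t 0.9 pos [ 0.2933 -0.4496  0.3059] yaw -10.2 F [-0.3 -0.2  0.4] gap 88.1 q [-1.04 -0.03  1.81 -0.    1.37 -0.86]
units [ 4.664  0.533 -0.026] turn -0.004
```

```bash

python3 -m handwheel '[[[0.33,0.2,0,0,0],[0.67,0.35,0,0,0],[1,0.5,0,0,0]]]' >/dev/null
python3 -m handwheel '[[[0.33,0,0,0,0],[0.67,0,0,0,0],[1,0,0,0,0]]]' >/dev/null
python3 -m handwheel '[[[0.33,0,0,0,0],[0.67,0,0,0,0],[1,0,0,0,0]]]' >/dev/null
python3 -m handwheel '[[[0.33,0,0,0,0],[0.67,0,0,0,0],[1,0,0,0,0],[1,0,0,0,0],[1,0,0,0,0]]]' 
python3 to.py 0.4965 0.2247 0.31 -10
```

```text
time_s: 2.3
eef_pos: [0.4643, 0.1119, 0.3057]
tcp_rot: [-0.0, 0.768, 0.641, -0.001]
ft_force: [-1.0, 0.0, 0.2]
finger_gap: 1.003
gripper_force: 0.0
t 2.3 pos [0.4643 0.1119 0.3057] yaw -10.3 F [-1.   0.   0.2] gap 88.3 q [ 0.18 -0.15  1.92 -0.    1.38  0.36]
units [ 0.778  0.077 -0.03 ] turn -0.005
```

```bash

python3 -m handwheel '[[[0.33,0.03,0,0,0],[0.6,0.08,0,0,0],[0.78,0.08,0,0,0],[0.78,0.08,0.2,0,0],[0.78,0.08,0.4,0,0],[0.78,0.08,0.4,0,0]]]' 
python3 to.py 0.4965 0.2247 0.127 -10
python3 - <<'E'
from h import *
im,d,W=cloud("side"); cv2.imwrite("pics/side1.png",cv2.resize(im[150:400,100:400,::-1],None,fx=2,fy=2))
E
```

```text
time_s: 2.9
eef_pos: [0.4948, 0.2209, 0.2413]
tcp_rot: [-0.001, 0.769, 0.639, -0.005]
ft_force: [-0.9, 0.1, -0.1]
finger_gap: 1.0
gripper_force: 0.0
t 2.9 pos [0.4948 0.2209 0.2413] yaw -10.6 F [-0.9  0.1 -0.1] gap 88.0 q [ 0.37  0.02  1.88 -0.    1.26  0.56]
units [0.031 0.012 0.761] turn -0.009
```

View pics/side1.png

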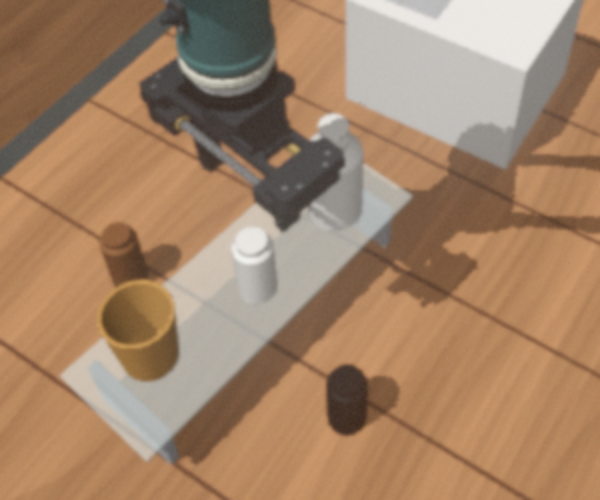

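The crop shows the open fingers at (210,165) and (285,225), straddling the refill cap at (252,240) in line with it. The dispenser at (338,170) and the cup at (140,330) are well clear, so I'll descend and grip.

```bash

python3 -m handwheel '[[[0.03,0.01,0.2,0,0],[0.03,0.01,0.4,0,0],[0.03,0.01,0.6,0,0],[0.03,0.01,0.7,0,0],[0.03,0.01,0.76,0,0],[0.03,0.01,0.76,0,0],[0.03,0.01,0.76,0,0.2],[0.03,0.01,0.76,0,0.4],[0.03,0.01,0.76,0,0.6],[0.03,0.01,0.76,0,0.8],[0.03,0.01,0.76,0,0.8],[0.03,0.01,0.76,0,0.8],[0.03,0.01,0.76,0,0.8]]]' 20
python3 to.py 0.4965 0.2247 0.127 -10
```

```text
time_s: 4.25
eef_pos: [0.4996, 0.2281, 0.1323]
tcp_rot: [-0.0, 0.768, 0.64, 0.0]
ft_force: [0.2, 0.1, 0.2]
finger_gap: 0.476
gripper_force: 19.6
t 4.25 pos [0.4996 0.2281 0.1323] yaw -10.4 F [0.2 0.1 0.2] gap 41.9 q [0.38 0.12 1.98 0.   1.04 0.56]
units [-0.026 -0.017  0.035] turn -0.006
```

```bash

python3 -m handwheel '[[[0,0,-0.1,0,0.8],[0,0,-0.35,0,0.8],[0,0,-0.65,0,0.8],[0,0,-0.9,0,0.8],[0,0,-1,0,0.8]]]' >/dev/null
python3 -m handwheel '[[[-0.05,0,-0.2,0.05,0.8],[-0.2,0,-0.35,0.15,0.8],[-0.4,0,-0.35,0.28,0.8],[-0.6,0,-0.35,0.4,0.8],[-0.8,0,-0.35,0.5,0.8],[-1,0,-0.35,0.6,0.8],[-1,0,-0.35,0.6,0.8]]]'
python3 to.py 0.530 -0.218 0.34 -88.4
```

```text
time_s: 5.45
eef_pos: [0.4717, 0.0779, 0.334]
tcp_rot: [0.0, 0.929, 0.37, -0.001]
ft_force: [0.2, 0.5, 0.7]
finger_gap: 0.473
gripper_force: 19.6
t 5.45 pos [0.4717 0.0779 0.334 ] yaw -46.6 F [0.2 0.5 0.7] gap 41.6 q [ 0.11 -0.16  1.88 -0.    1.43  0.93]
units [-1.072  1.701 -0.038] turn 0.696
```

```bash

python3 -m handwheel '[[[-0.1,0.15,0,0.1,0.8],[-0.23,0.36,0,0.22,0.8],[-0.36,0.58,0,0.35,0.8],[-0.49,0.79,0,0.47,0.8],[-0.62,1,0,0.6,0.8],[-0.62,1,0,0.7,0.8],[-0.62,1,0,0.7,0.8]]]' >/dev/null
python3 to.py 0.530 -0.218 0.34 -88.4
```

```text
t 6.15 pos [ 0.509  -0.0925  0.3337] yaw -88.4 F [ 0.1  0.8 -0.7] gap 41.4 q [-0.23 -0.08  1.81  0.    1.42  1.31]
units [ 0.117  0.84  -0.043] turn -0.0
```

```bash

python3 -m handwheel '[[[0.05,0.2,0,0,0.8],[0.1,0.45,0,0,0.8],[0.12,0.7,0,0,0.8],[0.12,0.84,0,0,0.8],[0.12,0.84,0.2,0,0.8],[0.12,0.84,0.45,0,0.8],[0.12,0.84,0.5,0,0.8],[0.12,0.84,0.5,0,0.8]]]' >/dev/null
python3 to.py 0.530 -0.218 0.125 -88.4
python3 - <<'E'
from h import *
im,d,W=cloud("top"); a=im[140:320,300:480]
im2,d2,W2=cloud("side"); b=im2[40:240,230:430]
cv2.imwrite("pics/m2.png",np.hstack([cv2.resize(a,(400,400)),cv2.resize(b,(400,400))])[...,::-1])
# bottle points under the gripper (white, z .25-.35)
for D,i in((W,im),(W2,im2)):
    k=(D[...,2]>.2)&(D[...,2]<.27)&(np.hypot(D[...,0]-.53,D[...,1]+.218)<.05)&(i.min(-1)>80);print(k.sum(),[(round(float(f(D[k][:,j])),4)) for j in range(3) for f in(np.min,np.max)] if k.any() else "")
E
```

```text
t 6.95 pos [ 0.5296 -0.2161  0.2576] yaw -88.2 F [-1.3 -0.6 -0.2] gap 41.7 q [-0.43  0.06  1.8   0.    1.28  1.11]
units [0.006 0.015 0.884] turn 0.004
8 [0.5091, 0.5122, -0.2287, -0.2218, 0.2139, 0.2644]
318 [0.506, 0.5451, -0.2199, -0.1808, 0.2074, 0.2699]
```

View pics/m2.png

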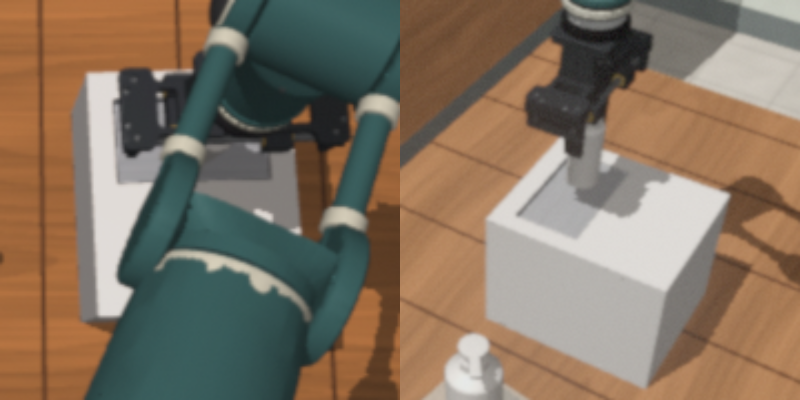

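The right panel shows the refill held upright at (587,160) over the flap (570,200), with the tool centred on the mouth. Now I'll push down.

```bash

python3 -m handwheel '[[[0,0.01,0.08,0,0.8],[0,0.01,0.15,0,0.8],[0,0.01,0.22,0,0.8],[0,0.01,0.29,0,0.8],[0,0.01,0.36,0,0.8],[0,0.01,0.43,0,0.8]]]'
python3 -m handwheel '[[[0,0,0.07,0,0.8],[0,0,0.14,0,0.8],[0,0,0.21,0,0.8],[0,0,0.28,0,0.8],[0,0,0.35,0,0.8],[0,0,0.42,0,0.8],[0,0,0.42,0,0.8],[0,0,0.42,0,0.8]]]'
python3 to.py 0.530 -0.218 0.125 -88.4
```

```text
time_s: 7.65
eef_pos: [0.5303, -0.2191, 0.1943]
tcp_rot: [-0.0, 1.0, 0.014, -0.0]
ft_force: [-1.4, 0.3, 0.7]
finger_gap: 0.467
gripper_force: 19.6
time_s: 8.45
eef_pos: [0.5299, -0.2189, 0.1314]
tcp_rot: [-0.0, 1.0, 0.014, -0.001]
ft_force: [-2.4, -1.0, -0.2]
finger_gap: 0.474
gripper_force: 19.7
t 8.45 pos [ 0.5299 -0.2189  0.1314] yaw -88.4 F [-2.4 -1.  -0.2] gap 41.8 q [-0.44  0.17  1.93 -0.    1.05  1.11]
units [ 0.001 -0.006  0.043] turn 0.001
```

```bash

python3 -m handwheel '[[[0,0,0.03,0,0.8],[0,0,0.03,0,0],[0,0,0.03,0,0],[0,0,0.03,0,0],[0,0,0.03,0,0],[0,0,0.03,0,0],[0,0,0.03,0,0]]]'
python3 -m handwheel '[[[0,0,-0.2,0,0],[0,0,-0.4,0,0],[0,0,-0.6,0,0],[0,0,-0.8,0,0],[0,0,-0.8,0,0],[0,0,-0.8,0,0]]]'
python3 to.py 0.530 -0.218 0.125 -88.4
python3 - <<'E'
from h import *
im,d,W=cloud("side"); cv2.imwrite("pics/m3.png",cv2.resize(im[60:220,230:430,::-1],(800,600)))
E
```

```text
time_s: 9.15
eef_pos: [0.5307, -0.2192, 0.1279]
tcp_rot: [0.0, 1.0, 0.014, 0.0]
ft_force: [-0.7, 0.8, 0.4]
finger_gap: 0.988
gripper_force: 0.5
time_s: 9.75
eef_pos: [0.5311, -0.2194, 0.2484]
tcp_rot: [0.0, 1.0, 0.014, 0.001]
ft_force: [-0.6, 0.3, -0.5]
finger_gap: 1.003
gripper_force: 0.0
t 9.75 pos [ 0.5311 -0.2194  0.2484] yaw -88.4 F [-0.6  0.3 -0.5] gap 88.3 q [-0.44  0.07  1.81  0.    1.26  1.11]
units [-0.009 -0.01   0.822] turn 0.001
```

View pics/m3.png

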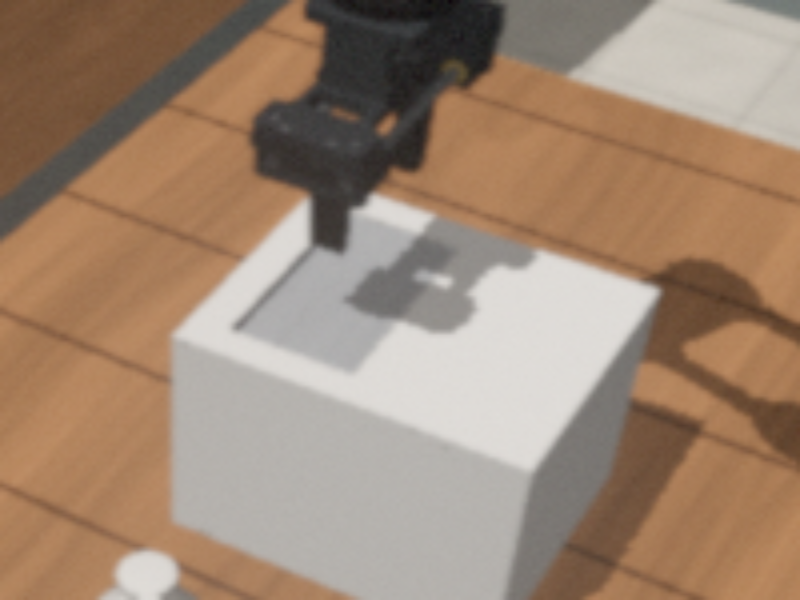

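The refill is gone and the flap (340,300) looks flush and shut. I'll move clear and check the flap plane and the shelf.

```bash

python3 -m handwheel '[[[0,0,-0.3,0,0],[0,0,-0.6,0,0],[0,0.3,-0.6,0,0],[0,0.6,-0.6,0,0],[0,0.9,-0.6,0,0],[0,1,-0.6,0,0],[0,1,-0.6,0,0]]]'
python3 -m handwheel '[[[-0.2,0.3,0,0,0],[-0.5,0.6,0,0,0],[-0.8,0.9,0,0,0],[-1,1,0,0,0],[-1,1,0,0,0],[-1,1,0,0,0]]]'
python3 - <<'E'
from h import *
T0=np.load("top0.npz")["W"];S0=np.load("side0.npz")["W"]
P={}
for n,D0 in(("top",T0),("side",S0)):
    im,d,W=cloud(n);P[n]=im
    for D,l in((D0,"before"),(W,"now")):
        r=[]
        for x in(.505,.52,.54,.56,.575):
            k=(abs(D[...,0]-x)<.008)&(abs(D[...,1]+.218)<.06)&(D[...,2]<.2);r.append((int(k.sum()),round(float(np.median(D[...,2][k])),4)) if k.any() else None)
        print(n,l,r)
    for nm,c in(("cup",(.5405,.346)),("refill",(.4965,.2247)),("disp",(.478,.107))):
        o=[]
        for D in(D0,W):
            k=(np.hypot(D[...,0]-c[0],D[...,1]-c[1])<.06)&(D[...,2]>.1)&(D[...,2]<.25);o.append((int(k.sum()),D[k].mean(0).round(4).tolist() if k.any() else 0))
        print(nm,o)
cv2.imwrite("pics/m4.png",np.hstack([cv2.resize(P[n],None,fx=.71,fy=.71) for n in P])[...,::-1])
E
```

```text
time_s: 10.5
eef_pos: [0.5339, -0.3706, 0.3346]
tcp_rot: [-0.001, 1.0, 0.013, -0.002]
ft_force: [0.1, 0.4, 0.8]
finger_gap: 1.0
gripper_force: 0.0
time_s: 11.1
eef_pos: [0.3881, -0.5229, 0.3369]
tcp_rot: [-0.001, 1.0, 0.013, -0.0]
ft_force: [1.0, 0.2, -0.6]
finger_gap: 0.998
gripper_force: 0.0
top before [(378, 0.1788), (397, 0.1788), (384, 0.179), (385, 0.1789), (398, 0.1792)]
top now [(378, 0.1787), (398, 0.1788), (386, 0.1788), (388, 0.1787), (414, 0.1793)]
cup [(714, [0.5449, 0.3485, 0.1409]), (715, [0.5447, 0.3484, 0.1407])]
refill [(378, [0.4949, 0.2191, 0.1553]), (0, 0)]
disp [(786, [0.4786, 0.093, 0.1932]), (785, [0.4787, 0.093, 0.1932])]
side before [(201, 0.1778), (196, 0.1777), (196, 0.1776), (186, 0.1776), (192, 0.1783)]
side now [(202, 0.1779), (193, 0.1779), (188, 0.1776), (192, 0.1779), (194, 0.1786)]
cup [(1316, [0.5407, 0.346, 0.1389]), (1312, [0.5407, 0.3462, 0.139])]
refill [(603, [0.4884, 0.2341, 0.1469]), (0, 0)]
disp [(1283, [0.4725, 0.1125, 0.172]), (1278, [0.4725, 0.1125, 0.1722])]
```

View pics/m4.png

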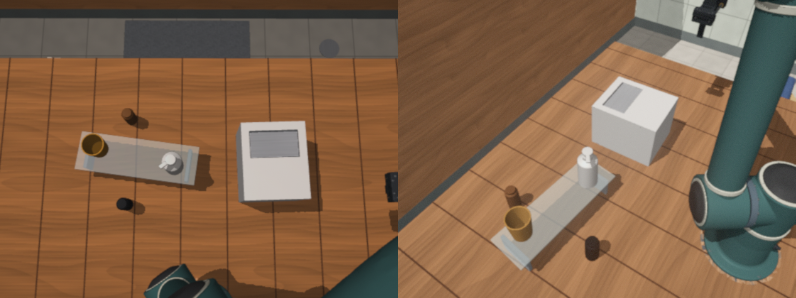

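Both views show the refill gone from the shelf and not on the table. The flap is flush at its original height (top view 275,143). The cup (93,145) and dispenser (171,162) haven't moved, and the arm is clear.

```bash
python3 -c "
from rig import *
print(job_done())"
```

```text
the job is handed in; nothing more can be done
None
```

The refill was pushed through the flap and is in the bin, the flap has closed behind it, the cup and dispenser haven't moved, and the job was handed in at about 11 s.

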